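Third hand at the utensil rail: thread it and hold it on its sprung seat

ROBOT

A 6-joint arm with a two-finger parallel gripper is mounted at the origin on a cart in front of the work surface, level with it; the furniture and walls round the work are solid. World frame = base frame: x ahead of the robot, y to its left, z up, the work surface at z = 0. Lengths are in m, angles in rad, forces in N, time in s.
With the tool pointing down it reaches from about 0.275 to 0.725 m from the base axis. Payload 5.6 kg.
Tool frame: the origin (TCP) lies on the centre line of the jaws, within the pads' length; the fingertips stand 19 mm ahead of it and the grasp point (between the pads) is the TCP; z points along the fingers, y is the line along which they close (so a half turn about z gives the same grasp; the last joint's range is limited). The gripper opens to 85 mm and grips with 20 to 120 N. Pads are 22 mm wide; open, the fingers measure 114 mm over their backs; the gripper's body (76 mm by 85 mm) begins 54 mm behind the grasp point. The pads swing forward as they close: fully open they stand 13 mm farther back than shut.
Start: joints at [-0.833, 0.255, 0.108, 0, -1.424, -0.285], TCP at [0.241, -0.495, 0.25] pointing down, gripper open.
Joint ranges: [-2.95, 2.95], [-1.21, 1.97], [-1.09, 1.5], [-2.87, 1.71], [-2.94, -0.07], [-3.05, 3.05]. Speed limits (rad/s): [2.57, 2.57, 3.14, 3.14, 3.14, 3.14].

INTERFACE

Orientations are given as a 3x3 rotation matrix whose columns are the frame's x, y, z axes.
In Python, from station import manip gives the robot as it stands.
- The arm moves only by the tool play_rows, never from a script. Its argument "plan" is a list of rows, each a list of 2 entries, a list of its own where there are three numbers: the shift along the tool's x, y, z in m, then the turn, a rotation vector about the tool's x, y, z in rad. A call has 1 to 20 rows; each row shifts and turns the commanded pose from where the row before left it, along the tool's axes as they then stand; what a row does not reach is not made up. A row lasts 1/8 s, in which the tool goes at most 62.5 mm and 10.7 degrees, less where a joint would pass 70% of its speed; a pose out of reach is approached as far as the arm can. A call with a gripper value outside its range is refused whole. "jaw" is the opening in per cent of the stroke, from 0 (shut) to 100 (fully open), set as the call begins (left out, the last holds). The fingers move at their own pace and stop on an object; "grip_force" is the grip in N (left out, the last holds). Time passes only in rows, so rows that do not move let the fingers close. It gives the time, the measured TCP pose, the force, the opening and the grip force at its end, in the units of the state.
- manip.read_state(): the state, without advancing time (a new reading comes with each control period).
- manip.capture(name): name is "scene" or "top" or "wrist"; returns the picture (400x640x3 uint8, red, green, blue); there is no depth.
- manip.camera_params(name): a dict with "fovy" (degrees; the focal length in pixels is half the picture's height over the tangent of half this angle, whatever the lens; pixels are square), "cx", "cy" (the principal point, pixels), "view" (4x4, takes a point from world to camera coordinates). Camera axes: x right, y up, looking along -z (the intrinsics and any distortion apply to the point x, -y, -z); pixel columns grow to the right and rows downward; lengths in m; the calibration is good to about 2 mm. A picture is of the moment at which its call begins: read the wrist's pose just before it. camera_params takes no time and is no camera call; for the wrist camera it gives the pose at the moment of the call.
- manip.finish_job(): hands the job in; it is judged then, once.
The state is a dict: "time_s": time; "joints": joint angles; "qd": joint speeds; "tau": joint torques, N m; "eef_pos": TCP position; "tool_rot": TCP orientation; "wrist_force": force on the tool from outside, world axes, zero at the start; "moment": the same for the moment, N m; "width": opening from 0.0 (shut) to 1.0 (fully open); "gripper_force": force on a finger pad.
Only numpy, scipy, OpenCV 4.12 (cv2) and the standard library are available. Lean on these libraries where they do the work, as an engineer would, in place of code of your own. Each camera call takes 0.05 s, during which the arm holds its last target. There are 200 camera calls.

TASK

I am putting a utensil rail together and need a third hand: take the longer of the two steel rails out of its white packing cradle, thread its plain nose through the ring bracket on the wooden backboard and on into the cup bracket, and press it against the sprung seat inside the cup with a steady push of about 10 newtons so that I can tighten the set screw in the ring. Finish while still holding and pushing it like that - do not let go or ease off - never drive the seat all the way to its bottom, and leave the shorter rail and everything else on the worktop where it is.

Things in the scene. Friction and masses are not known exactly. Their poses are not given: they have to be found in the camera images.
- long_rail: the rail to use: plain steel bar 300 mm long, 12 mm thick, about 135 g. Origin on its axis at mid-length; +y points along it to the plain tapered nose; a turned knob 19 mm thick fills the last 24 mm at the -y end. It lies level in the cradle, axis 36 mm above the worktop. Grip it at y = -94 mm: clear beside the cradle, and still 50 to 70 mm outside the ring when the nose is on the seat
- long_rail_tip (a point): the centre of the long rail's nose end, 150 mm from its middle
- short_rail: the shorter rail, same bar and knob, 210 mm long; not used. Origin at mid-length, +y to its nose. It lies parallel to the long rail, 80 mm beside it in the same cradle; which of the two is nearer the robot varies
- cradle: white foam packing cradle, 140 mm (its x) by 150 mm (its y), 43 mm high, fixed to the worktop; two cross walls (at y = -58 and +58 mm, 16 mm thick) with open notches at x = -40 and +40 mm carry the rails along its y. Origin at the centre of its underside
- rack: wooden backboard 90 (x) by 330 (y) by 20 mm, fixed flat on the worktop, origin at the centre of its underside, with two steel brackets: a ring (outside 27 mm) and a cup. The rail's place is along its y axis at x = 0, z = 85 mm, pushed in toward +y. A set-screw boss sticks out 21 mm from the axis on the ring's -x side
- ring_centre (a point): centre of the ring bracket's bore, at (0, -100, 85) mm in the backboard's frame; the bore is 17 mm wide and 12 mm long along y
- cup_mouth (a point): centre of the cup's flared mouth, at (0, 60, 85) mm in the backboard's frame; 26 mm wide inside, it narrows within 9 mm to a 16 mm bore that is closed at the back
- sprung_seat (a joint): how far the sprung seat in the cup is pressed in (m): 0 at rest, its face then 14 mm inside the mouth (y = +74 mm of the backboard); 0.020 is the bottom. It slides along the backboard's +y and springs back; it takes 2 N to start and 0.8 N more per mm: 10 N at 0.010. Its brass tail comes out of the back of the cup by as much
- hook_a: S-hook of 5 mm steel wire, 85 mm long, lying flat; bystander
- hook_b: a second S-hook like it; bystander
- hex_key: L-shaped hex key, 90 mm long, lying flat; bystander
- pepper_mill: wooden pepper mill, 58 mm wide, 170 mm tall; bystander, origin under its foot
- packet: small wrapped food packet, 56 by 155 by 20 mm, lying flat; bystander
- lemon: lemon, 71 mm long, 51 mm tall; bystander
- onion: onion, 83 mm wide, 94 mm tall; bystander
- spice_jar: small spice jar, 40 mm wide, 105 mm tall; bystander

How it is judged:
On the way, in this order (a step that is already met when the one before it is completed fails the run):
1. the long rail is lifted out of the cradle in the gripper (height (world z) of long_rail above 0.06 m and contact force between the fingers and long_rail above 3 N), for 0.2 s.
2. its nose has passed through the ring, in line with it (y of long_rail_tip in the frame of rack between -0.085 and 0.05 m and x of long_rail_tip in the frame of rack between -0.009 and 0.009 m and z of long_rail_tip in the frame of rack between 0.076 and 0.094 m and angle between the y axis of long_rail and the y axis of rack, either way round below 0.1 rad), for 0.1 s.
3. the nose is in the cup and begins to press the seat in (value of joint sprung_seat above 0.002 m and x of long_rail_tip in the frame of rack between -0.006 and 0.006 m and z of long_rail_tip in the frame of rack between 0.079 and 0.091 m), for 0.1 s.
At the end, for the whole second after the job is handed in: Still gripped (over 3 N) and still, the long rail runs through ring and cup, within 0.04 rad and 4 mm of their axis, and keeps the seat pressed in by a steady 6 to 14 mm (6.8 to 13.2 N); short rail and bystanders are within 30 mm of their starts (value of joint sprung_seat between 0.006 and 0.014 m and velocity of joint sprung_seat between -0.004 and 0.004 m/s and x of long_rail_tip in the frame of rack between -0.004 and 0.004 m and z of long_rail_tip in the frame of rack between 0.081 and 0.089 m and angle between the y axis of long_rail and the y axis of rack, either way round below 0.04 rad and contact force between the fingers and long_rail above 3 N and linear speed of long_rail below 0.01 m/s and distance of each of short_rail, hook_a, hook_b, hex_key, pepper_mill, packet, lemon, onion, spice_jar from where it was at the start of the episode below 0.03 m); the arm keeps its last pose, push and grip.
It fails at once if the seat is driven to its bottom (more than 18.5 of 20 mm) (value of joint sprung_seat above 0.0185 m).
It fails at once if the short rail or a bystander is pushed more than 30 mm (distance of any of short_rail, hook_a, hook_b, hex_key, pepper_mill, packet, lemon, onion, spice_jar from where it was at the start of the episode above 0.03 m).
It also fails if it takes over 48 s, if anything falls off the work surface, if the arm or the gripper's body presses on something with over 40 N, if the wrist force passes 120 N, or if a joint passes its speed limit or range.

## Working session

There is one attempt and no reset: what is moved stays moved. The work goes in short steps, Python scripts to look and compute and a tool call to move; the robot and the scene stay as the last step left them, time stands still between calls to the robot, and variables do not carry over. Pictures are saved under pics/ and viewed, at most 10 in all, crops included, and the job is handed in when it is done.

Besides the shell and the picture viewer there is one more tool, called as name(argument=value, ...) on one line, values as JSON. play_rows: Moves the arm, as the interface text tells. Its arguments: {"type":"object","properties":{"plan":{"type":"array"},"jaw":{"type":"number"},"grip_force":{"type":"number"}},"required":["plan"]}

```bash
mkdir -p pics; python3 - <<'E'
from station import manip
import cv2
for n in("scene","top"):
    p=manip.camera_params(n);print(n,p)
    cv2.imwrite(f"pics/{n}0.png",manip.capture(n)[:,:,::-1])
print(manip.read_state())
E
```

```text
scene {'fovy': 43.40408882843084, 'cx': 330.1444887441509, 'cy': 202.6712683744276, 'view': array([[-0.5910964 , -0.8065859 ,  0.00492348,  0.36463856],
       [ 0.61155091, -0.44417069,  0.65476551, -0.2908513 ],
       [-0.52593777,  0.39004049,  0.75581604, -1.81073568],
       [ 0.        ,  0.        ,  0.        ,  1.        ]])}
top {'fovy': 54.838235999795536, 'cx': 320.7725893883174, 'cy': 199.80241940026627, 'view': array([[-0.00953685, -0.99980204,  0.01746203,  0.10300867],
       [ 0.99799771, -0.00842479,  0.06268644, -0.50214464],
       [-0.06252691,  0.0180249 ,  0.9978805 , -1.28548625],
       [ 0.        ,  0.        ,  0.        ,  1.        ]])}
{'time_s': 0.1, 'joints': array([-8.33383099e-01,  2.55681961e-01,  1.07143823e-01, -3.95842792e-04,
       -1.42388879e+00, -2.84587908e-01]), 'qd': array([-0.00089675, -0.0026275 ,  0.00145557,  0.00121189,  0.00139751,
        0.00044595]), 'tau': array([-4.19487013e-03, -3.87604737e+01,  2.38474113e+01,  5.37790060e+00,
       -3.81008838e-03, -2.71042512e-05]), 'eef_pos': array([ 0.24049295, -0.49418969,  0.24949722]), 'tool_rot': array([[-8.99240049e-01, -4.37454780e-01, -8.06516032e-04],
       [-4.37455515e-01,  8.99238851e-01,  1.47026561e-03],
       [ 8.20758309e-05,  1.67493661e-03, -9.99998594e-01]]), 'wrist_force': array([ 0.15112876, -0.03886048, -0.35604478]), 'moment': array([ 0.02609204, -0.01174437,  0.00224181]), 'gripper_force': 0.0, 'width': 0.9981652455922535}
```

View pics/top0.png

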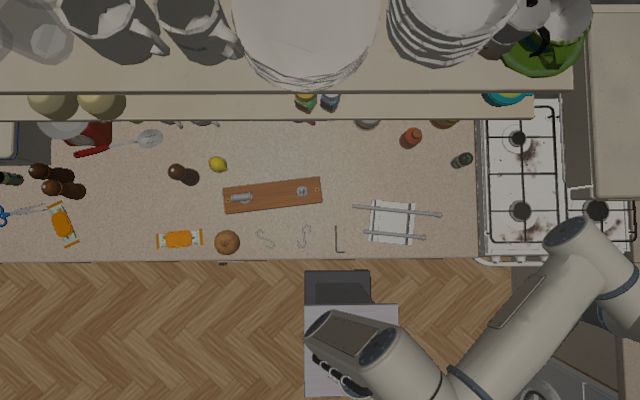

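View pics/scene0.png

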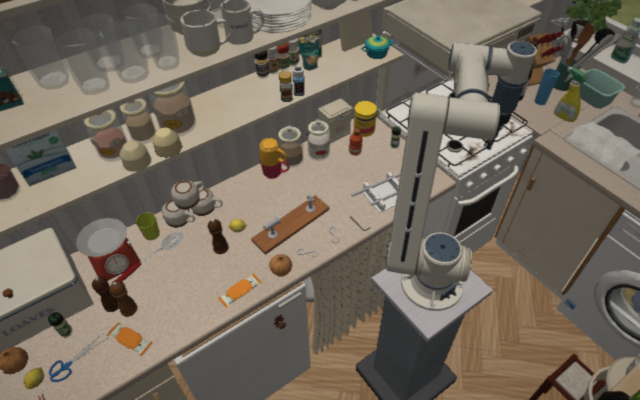

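```bash
python3 - <<'E'
import cv2,numpy as np
t=cv2.imread("pics/top0.png");s=cv2.imread("pics/scene0.png")
a=cv2.resize(t[165:265,210:450],(792,330),interpolation=cv2.INTER_CUBIC) #3.3
b=cv2.resize(s[160:252,245:437],(562,270),interpolation=cv2.INTER_CUBIC) #2.93
b=cv2.copyMakeBorder(b,0,0,0,792-562,cv2.BORDER_CONSTANT)
cv2.imwrite("pics/c1.png",np.vstack([a,b]))
E
```

```text
(no output)
```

View pics/c1.png

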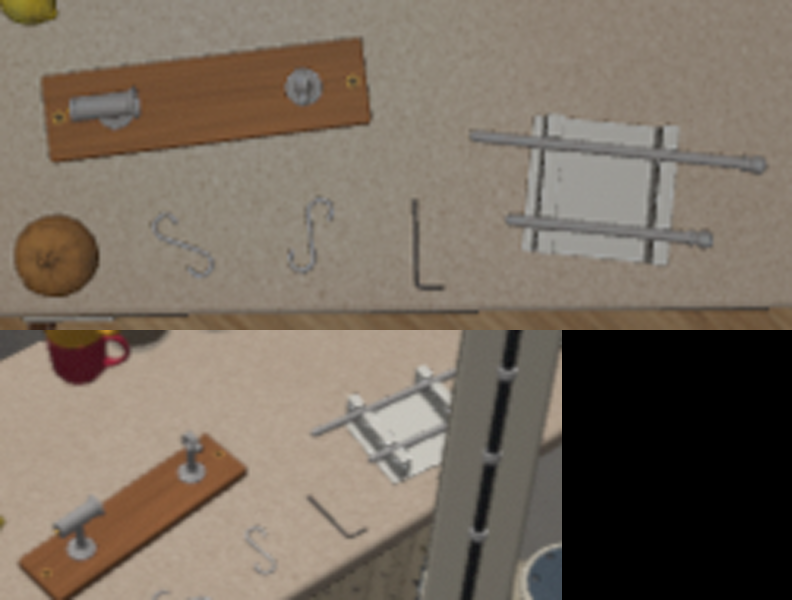

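```bash
cat >h.py <<'E'
import numpy as np,cv2
from station import manip
def cam(n):
    p=manip.camera_params(n);f=200/np.tan(np.radians(p["fovy"])/2);return f,p["cx"],p["cy"],np.array(p["view"])
def ray(c,px):
    f,cx,cy,V=c;R=V[:3,:3];d=R.T@np.array([(px[0]-cx)/f,-(px[1]-cy)/f,-1]);return -R.T@V[:3,3],d
def onz(c,px,z):
    o,d=ray(c,px);return o+d*(z-o[2])/d[2]
def proj(c,X):
    f,cx,cy,V=c;q=V[:3,:3]@np.asarray(X)+V[:3,3];return np.array([cx+f*q[0]/-q[2],cy-f*q[1]/-q[2]])
def tri(obs):
    A=np.zeros((3,3));b=np.zeros(3);rs=[ray(c,p) for c,p in obs]
    for o,d in rs:
        d=d/np.linalg.norm(d);P=np.eye(3)-np.outer(d,d);A+=P;b+=P@o
    X=np.linalg.solve(A,b);return X,[proj(c,X)-p for c,p in obs]
E
python3 - <<'E'
from h import *
np.set_printoptions(precision=4,suppress=True)
T=cam("top");S=cam("scene")
t=lambda x,y:np.array([210+x/3.3-.35,165+y/3.3-.35]); s=lambda x,y:np.array([245+x/2.93-.35,160+(y-330)/2.93-.35])
for n,x,y,z in [("nose",471,135,.036),("knob",767,166,.036),("snose",507,219,.036),("sknob",712,239,.036),("b--",361,38,.02),("b+-",371,122,.02),("b-+",42,75,.02),("b++",51,161,.02)]:
    X=onz(T,t(x,y),z);print(n,X,"in scene crop",(proj(S,X)-[244.65,159.65])*2.93+[0,330])
print("nose tri",tri([(T,t(471,135)),(S,s(313,433))]))
print("ring tri",tri([(T,t(303,73)),(S,s(192,439))]))
print("cup mouth tri",tri([(T,t(137,102)),(S,s(97,507))]))
E
```

```text
nose [ 0.4817 -0.0059  0.036 ] in scene crop [311.7483 434.4564]
knob [ 0.4478 -0.3044  0.036 ] in scene crop [488.5628 358.4046]
snose [ 0.3971 -0.0408  0.036 ] in scene crop [369.9851 460.6844]
sknob [ 0.3751 -0.2467  0.036 ] in scene crop [493.0208 405.2482]
b-- [0.5826 0.1037 0.02  ] in scene crop [205.3159 432.8265]
b+- [0.4966 0.0943 0.02  ] in scene crop [246.9834 467.6756]
b-+ [0.5472 0.428  0.02  ] in scene crop [ 16.993  558.3805]
b++ [0.4598 0.4184 0.02  ] in scene crop [ 58.4179 599.3206]
nose tri (array([ 0.481 , -0.0062,  0.0394]), [array([0.2177, 0.1581]), array([-0.2193,  0.005 ])])
ring tri (array([0.539 , 0.1586, 0.0836]), [array([0.7902, 0.6257]), array([-0.8184, -0.0749])])
cup mouth tri (array([0.514 , 0.3213, 0.0822]), [array([0.12  , 0.0956]), array([-0.1276, -0.0196])])
```

play_rows(plan=[[[0,0,0],[0,0,-0.1674]],[[0,0,0],[0,0,-0.1674]],[[0,0,0],[0,0,-0.1674]],[[0,0,0],[0,0,-0.1674]],[[0,0,0],[0,0,-0.1674]],[[0,0,0],[0,0,-0.1674]],[[-0.0336,-0.023,0.006],[0,0,0]],[[-0.0336,-0.023,0.006],[0,0,0]],[[-0.0336,-0.023,0.006],[0,0,0]],[[-0.0336,-0.023,0.006],[0,0,0]],[[-0.0336,-0.023,0.006],[0,0,0]],[[-0.0336,-0.023,0.006],[0,0,0]],[[-0.0336,-0.023,0.006],[0,0,0]],[[-0.0336,-0.023,0.006],[0,0,0]],[[0,0,0],[0,0,0]],[[0,0,0],[0,0,0]]], jaw=100)

```text
time_s: 2.1
eef_pos: [0.4537, -0.2483, 0.202]
tool_rot: [[-0.113, -0.994, -0.001], [-0.994, 0.113, 0.0], [-0.0, 0.001, -1.0]]
wrist_force: [-0.6, 0.3, 0.9]
width: 1.0
gripper_force: 0.0
```

```bash
cat >>h.py <<'E'
np.set_printoptions(precision=4,suppress=True)
def snap(name):
    import json
    c=cam("wrist");im=manip.capture("wrist");cv2.imwrite(f"pics/{name}.png",im[:,:,::-1])
    np.savez(f"pics/{name}.npz",f=c[0],cx=c[1],cy=c[2],V=c[3]);return c
def load(name):
    z=np.load(f"pics/{name}.npz");return float(z["f"]),float(z["cx"]),float(z["cy"]),z["V"]
def st():
    s=manip.read_state()
    for k in("time_s","eef_pos","tool_rot","wrist_force","width","gripper_force"):print(k,s[k])
    return s
E
python3 - <<'E'
from h import *
st();c=snap("w1")
for X in [(.4817,-.0059,.036),(.4478,-.3044,.036),(.4542,-.2485,.036),(.5326,.1617,.085)]:print(X,proj(c,X))
E
```

```text
time_s 2.1
eef_pos [ 0.4537 -0.2483  0.202 ]
tool_rot [[-0.1129 -0.9936 -0.0007]
 [-0.9936  0.1129  0.0001]
 [-0.      0.0007 -1.    ]]
wrist_force [-0.5812  0.2877  0.8664]
width 1.0001335824067406
gripper_force 0.0
(0.4817, -0.0059, 0.036) [322.48   366.0019]
(0.4478, -0.3044, 0.036) [322.4236 130.6333]
(0.4542, -0.2485, 0.036) [322.3877 186.0188]
(0.5326, 0.1617, 0.085) [298.7513 496.7199]
```

View pics/w1.png

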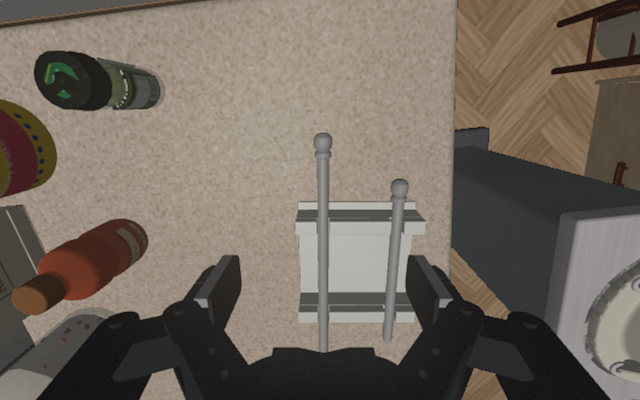

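play_rows(plan=[[[0,0,0.02],[0,0,0]],[[0,0,0.03],[0,0,0]],[[0,0,0.03],[0,0,0]],[[0,0,0.03],[0,0,0]],[[0,0,0.025],[0,0,0]],[[0,0,0.02],[0,0,0]],[[0,0,0.011],[0,0,0]],[[0,0,0],[0,0,0]],[[0,0,0],[0,0,0]]], jaw=60)

```text
time_s: 3.28
eef_pos: [0.4545, -0.2488, 0.0372]
tool_rot: [[-0.113, -0.994, 0.002], [-0.994, 0.113, -0.001], [0.0, -0.002, -1.0]]
wrist_force: [0.2, 0.7, -0.3]
width: 0.601
gripper_force: 0.0
```

play_rows(plan=[[[0,0,0],[0,0,0]],[[0,0,0],[0,0,0]],[[0,0,0],[0,0,0]],[[0,0,0],[0,0,0]],[[0,0,0],[0,0,0]],[[0,0,0],[0,0,0]],[[0,0,0],[0,0,0]],[[0,0,0],[0,0,0]],[[0,0,0],[0,0,0]],[[0,0,0],[0,0,0]]], jaw=0, grip_force=100)

```text
time_s: 4.53
eef_pos: [0.4541, -0.2484, 0.0364]
tool_rot: [[-0.113, -0.994, 0.0], [-0.994, 0.113, -0.0], [0.0, -0.0, -1.0]]
wrist_force: [-0.6, -0.0, 4.7]
width: 0.105
gripper_force: 97.7
```

play_rows(plan=[[[0,0,-0.01],[0,0,0]],[[0,0,-0.015],[0,0,0]],[[0,0,-0.02],[0,0,0]],[[0,0,-0.02],[0,0,0]],[[0,0,-0.02],[0,0,0]],[[0,0,-0.015],[0,0,0]],[[0,0,0],[0,0,0]],[[0,0,0],[0,0,0]],[[0,0,0],[0,0,0]]])

```text
time_s: 5.65
eef_pos: [0.4534, -0.2482, 0.1354]
tool_rot: [[-0.113, -0.994, -0.002], [-0.994, 0.113, 0.001], [-0.0, 0.002, -1.0]]
wrist_force: [-0.2, -0.7, -1.0]
width: 0.106
gripper_force: 97.7
```

```bash
python3 - <<'E'
from h import *
s=st()
S=cam("scene");T=cam("top")
p=s["eef_pos"];u=-s["tool_rot"][:,0]
tip=p+.244*u
print(tip,proj(S,tip),proj(T,tip),proj(S,p),proj(T,p))
a=manip.capture("scene");b=manip.capture("top")
x,y=[int(v) for v in proj(S,tip)];x2,y2=[int(v) for v in proj(T,tip)]
print(x,y,x2,y2)
a=cv2.resize(a[y-40:y+40,x-30:x+70],None,fx=4,fy=4,interpolation=cv2.INTER_CUBIC);b=cv2.resize(b[y2-40:y2+40,x2-30:x2+70],None,fx=4,fy=4,interpolation=cv2.INTER_CUBIC)
cv2.imwrite("pics/l1.png",np.hstack([a,b])[:,:,::-1])
E
```

```text
time_s 5.65
eef_pos [ 0.4534 -0.2482  0.1354]
tool_rot [[-0.1135 -0.9935 -0.0018]
 [-0.9935  0.1135  0.0006]
 [-0.0004  0.0019 -1.    ]]
wrist_force [-0.2324 -0.6524 -1.0176]
width 0.1060744526452165
gripper_force 97.6632571220398
[ 0.481  -0.0057  0.1355] [352.0468 178.4661] [355.5584 204.2179] [403.2943 157.1161] [434.5359 212.5472]
352 178 355 204
```

View pics/l1.png

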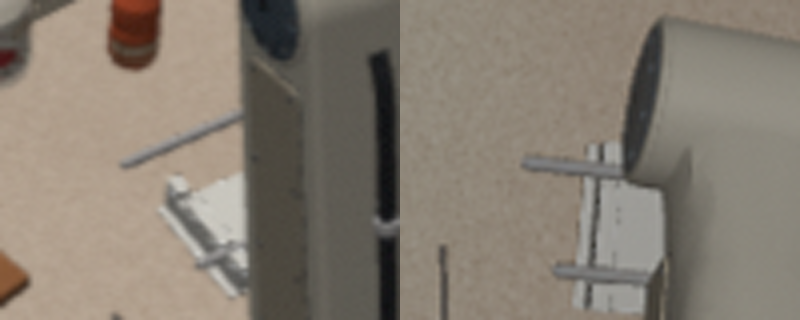

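play_rows(plan=[[[0,0,-0.02],[0,0,-0.0561]],[[0,0,-0.033],[0,0,-0.0561]],[[0,0,-0.033],[0,0,-0.0561]],[[0,0,-0.033],[0,0,-0.0561]],[[0,0,-0.033],[0,0,0]],[[-0.0402,-0.0067,-0.013],[0,0,0]],[[-0.0402,-0.0067,0],[0,0,0]],[[-0.0402,-0.0067,0],[0,0,0]],[[-0.0402,-0.0067,0],[0,0,0]],[[-0.0402,-0.0067,0],[0,0,0]],[[-0.0402,-0.0067,0],[0,0,0]],[[-0.0402,-0.0067,0],[0,0,0]],[[-0.0402,-0.0067,0],[0,0,0]],[[-0.0402,-0.0067,0],[0,0,0]],[[-0.0402,-0.0067,0],[0,0,0]],[[-0.0402,-0.0067,0],[0,0,0]],[[-0.0402,-0.0067,0],[0,0,0]],[[0,0,0],[0,0,0]],[[0,0,0],[0,0,0]]])

```text
time_s: 8.12
eef_pos: [0.4804, 0.2398, 0.3009]
tool_rot: [[0.111, -0.994, -0.001], [-0.994, -0.111, -0.001], [0.001, 0.001, -1.0]]
wrist_force: [-0.6, -0.1, -2.2]
width: 0.101
gripper_force: 97.8
```

```bash
python3 - <<'E'
from h import *
st();c=snap("w2")
for X in [(.5326,.1617,.085),(.5149,.3207,.085),(.5826,.1037,.02),(.4966,.0943,.02)]:print(X,proj(c,X))
E
```

```text
time_s 8.125
eef_pos [0.4804 0.2398 0.3009]
tool_rot [[ 0.1109 -0.9938 -0.0007]
 [-0.9938 -0.1109 -0.0008]
 [ 0.0007  0.0008 -1.    ]]
wrist_force [-0.5931 -0.1412 -2.2122]
width 0.10096390445147634
gripper_force 97.77469038963318
(0.5326, 0.1617, 0.085) [284.1628 102.1365]
(0.5149, 0.3207, 0.085) [289.33  233.167]
(0.5826, 0.1037, 0.02) [254.3068  49.6435]
(0.4966, 0.0943, 0.02) [322.9382  49.8574]
```

View pics/w2.png

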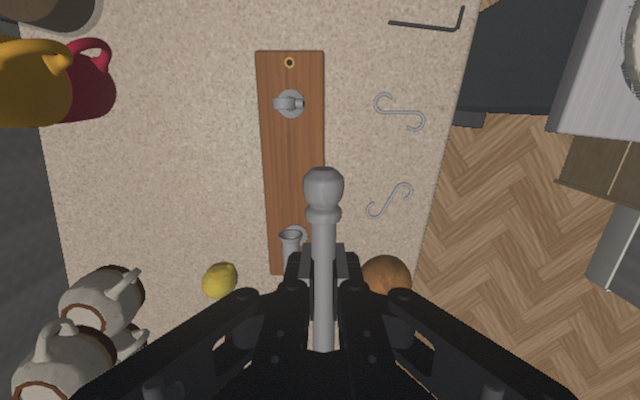

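play_rows(plan=[[[0.01,0,0.02],[0,0,0]],[[0.01,0,0.02],[0,0,0]],[[0.01,0,0.02],[0,0,0]],[[0.01,0,0.02],[0,0,0]],[[0,0,0],[0,0,0]],[[0,0,0],[0,0,0]]])

```text
time_s: 8.93
eef_pos: [0.4854, 0.2001, 0.2225]
tool_rot: [[0.11, -0.994, 0.002], [-0.994, -0.11, 0.001], [-0.0, -0.002, -1.0]]
wrist_force: [0.4, -0.5, -0.8]
width: 0.103
gripper_force: 97.8
```

```bash
python3 - <<'E'
from h import *
st();c=snap("w3");c2=load("w2")
a=cv2.imread("pics/w2.png");b=cv2.imread("pics/w3.png")
r,m=proj(c,(.5326,.1617,.085)),proj(c,(.5149,.3207,.085));print(r,m)
def crop(im,x,y,w,h,k):return cv2.resize(im[y:y+h,x:x+w],None,fx=k,fy=k,interpolation=cv2.INTER_CUBIC)
x,y=int(r[0])-50,max(int(r[1])-40,0);x2,y2=int(m[0])-50,int(m[1])-40;print(x,y,x2,y2)
cv2.imwrite("pics/c3.png",np.vstack([np.hstack([crop(a,234,62,100,75,4),crop(b,x,y,100,75,4)]),np.hstack([crop(a,239,193,100,75,4),crop(b,x2,y2,100,75,4)])]))
E
```

```text
time_s 8.925
eef_pos [0.4854 0.2001 0.2225]
tool_rot [[ 0.11   -0.9939  0.0017]
 [-0.9939 -0.11    0.0007]
 [-0.0005 -0.0017 -1.    ]]
wrist_force [ 0.3805 -0.4934 -0.8498]
width 0.102973980000668
gripper_force 97.7770471572876
[275.992  148.1282] [283.685  297.7898]
225 108 233 257
```

View pics/c3.png

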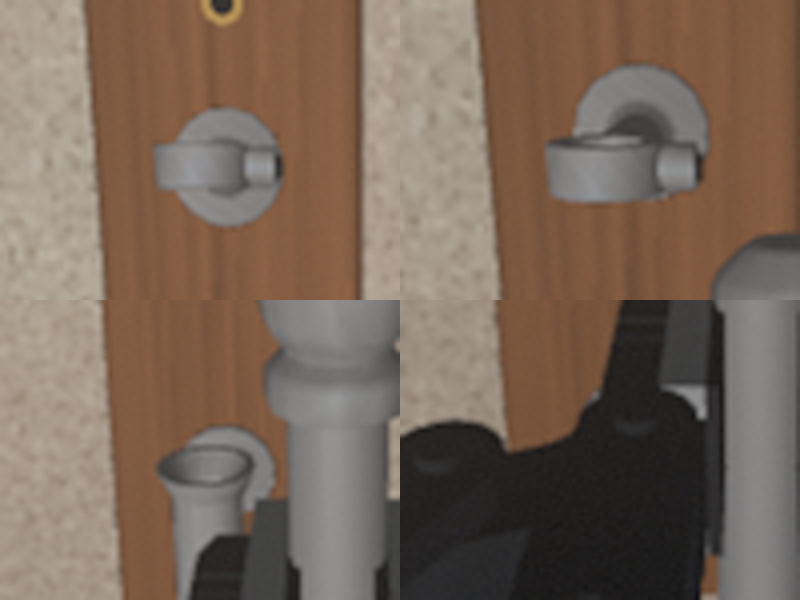

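```bash
python3 - <<'E'
from h import *
a,b=load("w2"),load("w3")
R=tri([(a,(283.2,103.1)),(b,(275.1,150.3))]);print("ring",R)
print("ring z85",onz(a,(283.2,103.1),.085),onz(b,(275.1,150.3),.085))
M=onz(a,(289.7,234.4),.085);print("mouth z85",M)
# left/right ring rims
for e,f_ in((154,546),(243,658)):print(onz(a,(234+e/4-.4,103.1),.085),onz(b,(225+(f_-400)/4-.4,150.3),.085))
r=(onz(a,(283.2,103.1),.085)+onz(b,(275.1,150.3),.085))/2
d=M-r;print(np.linalg.norm(d),np.degrees(np.arctan2(d[1],d[0])))
# rail in hand: knob centre check
s=manip.read_state();k=s["eef_pos"]+s["tool_rot"][:,0]*.056;print("knob end",proj(b,k))
# tool axis vs rack
E
```

```text
ring (array([0.5327, 0.1628, 0.0904]), [array([0.1889, 0.0468]), array([-0.2362, -0.0505])])
ring z85 [0.5336 0.1628 0.085 ] [0.5333 0.1637 0.085 ]
mouth z85 [0.5143 0.3224 0.085 ]
[0.5459 0.1642 0.085 ] [0.5458 0.1651 0.085 ]
[0.5212 0.1615 0.085 ] [0.5207 0.1623 0.085 ]
0.16024856985570227 96.86203584895708
knob end [323.022  165.3201]
```

```bash
python3 - <<'E'
from h import *
T=cam("top");S=cam("scene")
print("red T",onz(T,(409,140),.05),onz(T,(414,131),.1),"S base",onz(S,(355,152),0))
print("jar",onz(T,(456,164),0.05),"mill",onz(T,(180,172),.1))
c=load("w1");print("red base w1",onz(c,(135,245),0),"cap top",onz(c,(30,295),.12))
E
```

```text
red T [ 0.6977 -0.1964  0.05  ] [ 0.7159 -0.2005  0.1   ] S base [ 0.702  -0.2009  0.    ]
jar [ 0.6162 -0.3512  0.05  ] mill [0.5891 0.5421 0.1   ]
red base w1 [ 0.6976 -0.1888  0.    ] cap top [ 0.7069 -0.2049  0.12  ]
```

play_rows(plan=[[[0.02,-0.003,0],[0,0,-0.0066]],[[0.035,-0.004,0],[0,0,0]],[[0.04,-0.005,0],[0,0,0]],[[0.04,-0.005,0],[0,0,0]],[[0.04,-0.005,0],[0,0,0]],[[0.04,-0.005,0],[0,0,0]],[[0.04,-0.005,0],[0,0,0]],[[0.035,-0.005,0],[0,0,0]],[[0.0265,-0.004,0],[0,0,0]],[[0.01,-0.0023,0],[0,0,0]],[[0,0,0],[0,0,0]]])

```text
time_s: 10.35
eef_pos: [0.5664, -0.119, 0.2216]
tool_rot: [[0.116, -0.993, 0.001], [-0.993, -0.116, 0.0], [-0.0, -0.001, -1.0]]
wrist_force: [0.5, 1.4, -1.8]
width: 0.104
gripper_force: 97.8
```

play_rows(plan=[[[0,0,0.02],[0,0,0]],[[0,0,0.03],[0,0,0]],[[0,0,0.03],[0,0,0]],[[0,0,0.03],[0,0,0]],[[0,0,0.02],[0,0,0]],[[0,0,0.0066],[0,0,0]],[[0,0,0],[0,0,0]],[[0,0,0],[0,0,0]],[[0,0,0],[0,0,0]]])

```text
time_s: 11.48
eef_pos: [0.5666, -0.1189, 0.0856]
tool_rot: [[0.117, -0.993, 0.002], [-0.993, -0.117, -0.0], [0.0, -0.002, -1.0]]
wrist_force: [0.2, 0.2, -0.6]
width: 0.103
gripper_force: 97.8
```

```bash
python3 - <<'E'
from h import *
s=st();S=cam("scene");T=cam("top")
tip=s["eef_pos"]-.244*s["tool_rot"][:,0]
ring=np.array([.5334,.163,.085])
print(tip,proj(S,tip),proj(T,tip),proj(S,ring),proj(T,ring))
a=manip.capture("scene");b=manip.capture("top")
k=6
A=cv2.resize(a[180:245,265:331],None,fx=k,fy=k,interpolation=cv2.INTER_CUBIC);B=cv2.resize(b[160:225,280:346],None,fx=k,fy=k,interpolation=cv2.INTER_CUBIC)
cv2.imwrite("pics/p1.png",np.hstack([A,B])[:,:,::-1])
E
```

```text
time_s 11.475
eef_pos [ 0.5666 -0.1189  0.0856]
tool_rot [[ 0.1173 -0.9931  0.0017]
 [-0.9931 -0.1173 -0.    ]
 [ 0.0002 -0.0017 -1.    ]]
wrist_force [ 0.1885  0.1546 -0.581 ]
width 0.10288704831614427
gripper_force 97.78031587600708
[0.538  0.1234 0.0856] [316.8386 192.6821] [313.2635 187.5715] [309.2323 197.9095] [300.8676 189.1104]
```

View pics/p1.png

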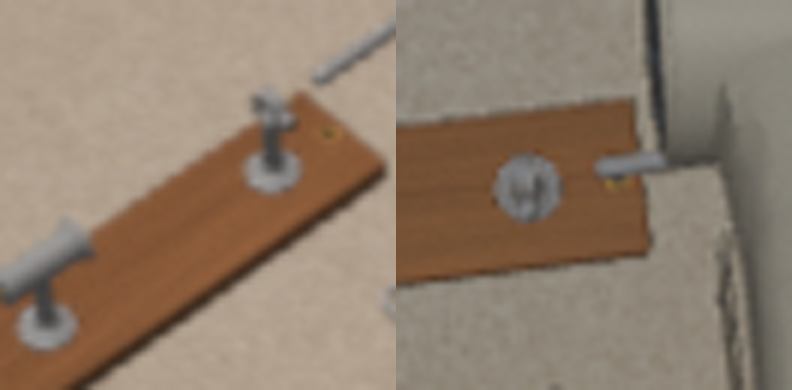

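```bash
python3 - <<'E'
from h import *
T=cam("top");a,b=load("w2"),load("w3")
print("disc tri",tri([(a,(290.6,103.4)),(b,(285.1,140.4))]))
for z in(.02,.026):print("disc z",z,onz(a,(290.6,103.4),z),onz(b,(285.1,140.4),z),"top",onz(T,(280+(527-396)/6-.4,160+188/6-.4),z))
p,q=onz(a,(257.6,103.1),.02),onz(a,(324.4,103.1),.02);print("edges",p,q,(p+q)/2,np.linalg.norm(p-q))
# axis line x at y=.163 from corner fit
print("ring proj top",proj(T,(.5334,.163,.085)),"disc proj top",proj(T,(.5334,.163,.024)))
im=cv2.imread("pics/w2.png")
E
```

```text
disc tri (array([0.5326, 0.1627, 0.0182]), [array([-0.1378, -0.0304]), array([0.1648, 0.0326])])
disc z 0.02 [0.5322 0.1627 0.02  ] [0.5326 0.1624 0.02  ] top [0.5331 0.1633 0.02  ]
disc z 0.026 [0.5316 0.1627 0.026 ] [0.5319 0.1617 0.026 ] top [0.5326 0.1631 0.026 ]
edges [0.5759 0.1672 0.02  ] [0.4876 0.1573 0.02  ] [0.5317 0.1623 0.02  ] 0.08885711960837962
ring proj top [300.8676 189.1104] disc proj top [301.4876 190.7552]
```

play_rows(plan=[[[0,0.0018,0.0003],[0,0,0.004]],[[0,0,0],[0,0,0]],[[-0.005,0,0],[0,0,0]],[[-0.008,0,0],[0,0,0]],[[-0.008,0,0],[0,0,0]],[[-0.006,0,0],[0,0,0]],[[-0.004,0,0],[0,0,0]],[[-0.004,0,0],[0,0,0]],[[-0.004,0,0],[0,0,0]],[[0,0,0],[0,0,0]]])

```text
time_s: 12.82
eef_pos: [0.5598, -0.0802, 0.0844]
tool_rot: [[0.113, -0.994, 0.0], [-0.994, -0.113, 0.0], [-0.0, -0.0, -1.0]]
wrist_force: [0.3, 1.1, -0.7]
width: 0.102
gripper_force: 97.8
```

play_rows(plan=[[[-0.004,0,0],[0,0,0]],[[-0.004,0,0],[0,0,0]],[[-0.004,0,0],[0,0,0]],[[-0.004,0,0],[0,0,0]],[[-0.004,0,0],[0,0,0]],[[-0.005,0,0],[0,0,0]],[[-0.005,0,0],[0,0,0]],[[-0.005,0,0],[0,0,0]],[[-0.005,0,0],[0,0,0]],[[0,0,0],[0,0,0]],[[0,0,0],[0,0,0]]])

```text
time_s: 14.2
eef_pos: [0.5553, -0.0406, 0.0844]
tool_rot: [[0.113, -0.994, -0.0], [-0.994, -0.113, 0.0], [-0.0, 0.0, -1.0]]
wrist_force: [-1.2, -0.6, -1.4]
width: 0.104
gripper_force: 97.8
```

```bash
python3 - <<'E'
from h import *
s=st();print(s["moment"]);S=cam("scene");T=cam("top")
tip=s["eef_pos"]-.244*s["tool_rot"][:,0]
print(tip,proj(S,tip),proj(T,tip))
a=manip.capture("scene");b=manip.capture("top")
A=cv2.resize(a[180:245,265:331],None,fx=6,fy=6,interpolation=cv2.INTER_CUBIC);B=cv2.resize(b[160:225,280:346],None,fx=6,fy=6,interpolation=cv2.INTER_CUBIC)
cv2.imwrite("pics/p2.png",np.hstack([A,B])[:,:,::-1])
E
```

```text
time_s 14.2
eef_pos [ 0.5553 -0.0406  0.0844]
tool_rot [[ 0.1132 -0.9936 -0.    ]
 [-0.9936 -0.1132  0.0001]
 [-0.0001  0.     -1.    ]]
wrist_force [-1.2332 -0.5785 -1.3688]
width 0.10403707760629342
gripper_force 97.79356241226196
[ 0.0857  0.02   -0.0278]
[0.5277 0.2018 0.0844] [301.8387 203.3259] [288.7261 191.0166]
```

View pics/p2.png

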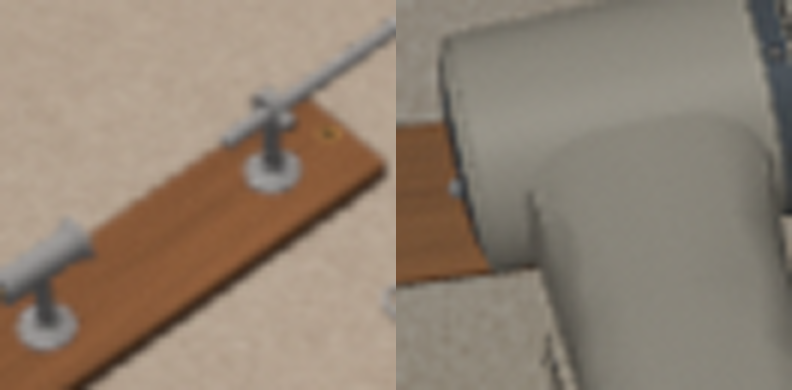

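play_rows(plan=[[[-0.006,0,0],[0,0,0]],[[-0.01,0,0],[0,0,0]],[[-0.01,0,0],[0,0,0]],[[-0.01,0,0],[0,0,0]],[[-0.01,0,0],[0,0,0]],[[-0.01,0,0],[0,0,0]],[[-0.01,0,0],[0,0,0]],[[-0.01,0,0],[0,0,0]],[[-0.01,0,0],[0,0,0]],[[-0.01,0,0],[0,0,0]],[[-0.008,0,0],[0,0,0]],[[-0.006,0,0],[0,0,0]],[[-0.004,0,0],[0,0,0]],[[0,0,0],[0,0,0]],[[0,0,0],[0,0,0]]])

```text
time_s: 16.18
eef_pos: [0.5424, 0.0725, 0.0844]
tool_rot: [[0.113, -0.994, -0.0], [-0.994, -0.113, 0.0], [-0.0, 0.0, -1.0]]
wrist_force: [-0.3, 1.3, -1.4]
width: 0.098
gripper_force: 97.8
```

```bash
python3 - <<'E'
from h import *
s=st();print(s["moment"])
print(s["eef_pos"]-.244*s["tool_rot"][:,0])
E
```

```text
time_s 16.175
eef_pos [0.5424 0.0725 0.0844]
tool_rot [[ 0.113  -0.9936 -0.    ]
 [-0.9936 -0.113   0.0001]
 [-0.0001  0.     -1.    ]]
wrist_force [-0.2676  1.302  -1.3824]
width 0.09816804254110689
gripper_force 97.79393076896667
[ 0.0133 -0.0032  0.0088]
[0.5148 0.3149 0.0844]
```

play_rows(plan=[[[-0.003,0,0],[0,0,0]],[[-0.003,0,0],[0,0,0]],[[-0.003,0,0],[0,0,0]],[[-0.003,0,0],[0,0,0]],[[-0.002,0,0],[0,0,0]],[[0,0,0],[0,0,0]],[[0,0,0],[0,0,0]],[[0,0,0],[0,0,0]]])

```text
time_s: 17.18
eef_pos: [0.5408, 0.0864, 0.0844]
tool_rot: [[0.113, -0.994, -0.0], [-0.994, -0.113, 0.0], [-0.0, 0.0, -1.0]]
wrist_force: [-0.0, -0.0, -1.9]
width: 0.103
gripper_force: 97.8
```

play_rows(plan=[[[0,0,0],[0,0,0]]])

```text
time_s: 17.3
eef_pos: [0.5408, 0.0864, 0.0844]
tool_rot: [[0.113, -0.994, -0.0], [-0.994, -0.113, 0.0], [-0.0, 0.0, -1.0]]
wrist_force: [-1.4, 1.0, -2.3]
width: 0.104
gripper_force: 97.8
```

play_rows(plan=[[[0,0,0],[0,0,0]]])

```text
time_s: 17.42
eef_pos: [0.5408, 0.0864, 0.0844]
tool_rot: [[0.113, -0.994, -0.0], [-0.994, -0.113, 0.0], [-0.0, 0.0, -1.0]]
wrist_force: [0.1, 0.7, -1.4]
width: 0.102
gripper_force: 97.8
```

play_rows(plan=[[[0,0,0],[0,0,0]]])

```text
time_s: 17.55
eef_pos: [0.5408, 0.0864, 0.0844]
tool_rot: [[0.113, -0.994, 0.0], [-0.994, -0.113, -0.0], [0.0, -0.0, -1.0]]
wrist_force: [-0.2, 0.5, -1.1]
width: 0.103
gripper_force: 97.8
```

play_rows(plan=[[[-0.002,0,0],[0,0,0]],[[-0.002,0,0],[0,0,0]],[[-0.002,0,0],[0,0,0]],[[-0.0015,0,0],[0,0,0]],[[-0.0015,0,0],[0,0,0]],[[-0.0015,0,0],[0,0,0]],[[-0.0015,0,0],[0,0,0]],[[0,0,0],[0,0,0]],[[0,0,0],[0,0,0]],[[0,0,0],[0,0,0]]])

```text
time_s: 18.8
eef_pos: [0.5393, 0.0968, 0.0844]
tool_rot: [[0.113, -0.994, -0.001], [-0.994, -0.113, -0.003], [0.003, 0.001, -1.0]]
wrist_force: [0.1, -7.8, -0.1]
width: 0.107
gripper_force: 97.8
```

play_rows(plan=[[[0,0,0],[0,0,0]]])

```text
time_s: 18.92
eef_pos: [0.5393, 0.0968, 0.0844]
tool_rot: [[0.113, -0.994, -0.001], [-0.994, -0.113, -0.003], [0.003, 0.001, -1.0]]
wrist_force: [1.5, -7.3, -0.1]
width: 0.1
gripper_force: 97.8
```

play_rows(plan=[[[0,0,0],[0,0,0]]])

```text
time_s: 19.05
eef_pos: [0.5393, 0.0968, 0.0844]
tool_rot: [[0.113, -0.994, -0.001], [-0.994, -0.113, -0.003], [0.003, 0.001, -1.0]]
wrist_force: [0.8, -8.2, -1.0]
width: 0.1
gripper_force: 97.8
```

play_rows(plan=[[[0,0,0],[0,0,0]]])

```text
time_s: 19.18
eef_pos: [0.5393, 0.0968, 0.0844]
tool_rot: [[0.113, -0.994, -0.001], [-0.994, -0.113, -0.003], [0.003, 0.001, -1.0]]
wrist_force: [1.5, -8.0, -1.4]
width: 0.104
gripper_force: 97.8
```

play_rows(plan=[[[-0.001,0,0],[0,0,0]],[[-0.001,0,0],[0,0,0]],[[0,0,0],[0,0,0]],[[0,0,0],[0,0,0]],[[0,0,0],[0,0,0]],[[0,0,0],[0,0,0]]])

```text
time_s: 19.92
eef_pos: [0.539, 0.0981, 0.0844]
tool_rot: [[0.113, -0.994, -0.001], [-0.994, -0.113, -0.004], [0.004, 0.002, -1.0]]
wrist_force: [0.3, -9.5, -0.5]
width: 0.103
gripper_force: 97.9
```

play_rows(plan=[[[0,0,0],[0,0,0]]])

```text
time_s: 20.05
eef_pos: [0.539, 0.0981, 0.0844]
tool_rot: [[0.113, -0.994, -0.001], [-0.994, -0.113, -0.004], [0.004, 0.002, -1.0]]
wrist_force: [1.9, -8.9, -0.9]
width: 0.103
gripper_force: 97.9
```

play_rows(plan=[[[0,0,0],[0,0,0]]])

```text
time_s: 20.18
eef_pos: [0.539, 0.0981, 0.0844]
tool_rot: [[0.113, -0.994, -0.001], [-0.994, -0.113, -0.004], [0.004, 0.002, -1.0]]
wrist_force: [1.4, -10.2, -1.1]
width: 0.106
gripper_force: 97.9
```

play_rows(plan=[[[0,0,0],[0,0,0]]])

```text
time_s: 20.3
eef_pos: [0.539, 0.0981, 0.0844]
tool_rot: [[0.113, -0.994, -0.001], [-0.994, -0.113, -0.004], [0.004, 0.002, -1.0]]
wrist_force: [0.4, -10.0, -1.3]
width: 0.106
gripper_force: 97.9
```

```bash
python3 - <<'E'
from h import *
s=st();print(s["moment"]);S=cam("scene")
tip=s["eef_pos"]-.244*s["tool_rot"][:,0];print(tip)
u=np.array([-.1132,.9936,0]);m=np.array([.5149,.3212,.085])
for d in(0,.014,.05):print(d,proj(S,m+d*u))
a=manip.capture("scene")
A=cv2.resize(a[195:255,240:300],None,fx=7,fy=7,interpolation=cv2.INTER_CUBIC)
o=cv2.cvtColor(cv2.imread("pics/scene0.png"),cv2.COLOR_BGR2RGB)
B=cv2.resize(o[195:255,240:300],None,fx=7,fy=7,interpolation=cv2.INTER_CUBIC)
cv2.imwrite("pics/p3.png",np.hstack([A,B])[:590,:800,::-1])
E
```

```text
time_s 20.3
eef_pos [0.539  0.0981 0.0844]
tool_rot [[ 0.1129 -0.9936 -0.0012]
 [-0.9936 -0.1129 -0.0038]
 [ 0.0037  0.0016 -1.    ]]
wrist_force [ 0.3503 -9.9977 -1.2796]
width 0.10604014101208022
gripper_force 97.86422610282898
[-3.2949 -0.5055 -0.1266]
[0.5115 0.3405 0.0835]
0 [277.4557 219.398 ]
0.014 [274.5405 221.3583]
0.05 [266.9547 226.4593]
```

View pics/p3.png

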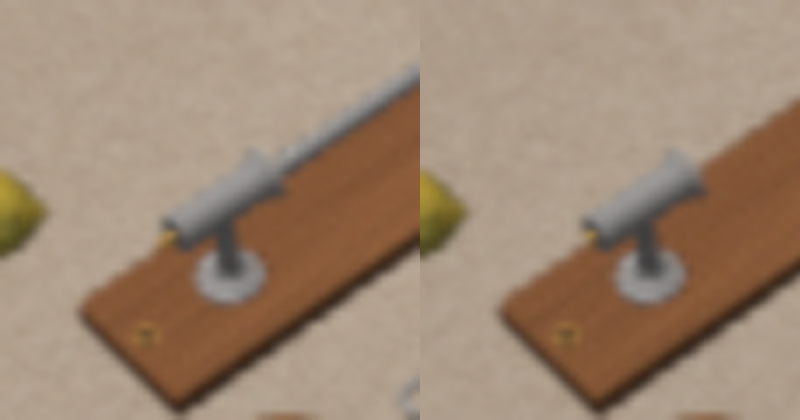

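```bash
cat >m.py <<'E'
from h import *
o=cv2.cvtColor(cv2.imread("pics/scene0.png"),cv2.COLOR_BGR2RGB).astype(float)
a=np.mean([manip.capture("scene").astype(float) for _ in range(3)],0)
d=(a-o)[222:240,252:268];y=d[:,:,0]-d[:,:,2]
print("sum R-B",y.sum());print(np.round(y[3:15,4:16]).astype(int));st()
E
python3 m.py
```

```text
sum R-B 312.3333333333333
[[ 1  0  0  1  2  1  0  1 -1  1 -1  0]
 [ 2  1  0  0  0  1  0  0  1  0 -1  0]
 [ 1  1  1 -1  1  1  0  0 -1 -1 -1  0]
 [ 2  2  1 -1  1  1  4  9  3 -1  0  0]
 [ 1  1  0 -1  0  6 23 33  6  0 -1  1]
 [ 0  1  1  1  0  2  7 13  3  0  0  0]
 [ 1  0  1  1  1  0  2  1 -1  1  0  2]
 [ 1  0  0  1  0  0  1  0  2  1  1  1]
 [ 1  0  1  0  1  2  0  0  2  3  2  1]
 [ 0  2  2  3  2  1  2  1  1  2  1  0]
 [ 2  1  1  1  3  1 -1  0  1  2  0  1]
 [ 1  0  1  1  2  1  1  3  2  1  3  0]]
time_s 20.5
eef_pos [0.539  0.0981 0.0844]
tool_rot [[ 0.1129 -0.9936 -0.0011]
 [-0.9936 -0.1129 -0.0038]
 [ 0.0036  0.0016 -1.    ]]
wrist_force [ 1.6226 -9.2844 -0.1925]
width 0.10022454095772115
gripper_force 97.86578178405762
```

play_rows(plan=[[[-0.001,0,0],[0,0,0]],[[-0.0005,0,0],[0,0,0]],[[0,0,0],[0,0,0]],[[0,0,0],[0,0,0]],[[0,0,0],[0,0,0]]])

```text
time_s: 21.12
eef_pos: [0.5388, 0.099, 0.0844]
tool_rot: [[0.113, -0.994, -0.001], [-0.994, -0.113, -0.005], [0.005, 0.002, -1.0]]
wrist_force: [1.7, -11.7, 0.1]
width: 0.103
gripper_force: 97.9
```

```bash
python3 m.py
```

```text
sum R-B 332.3333333333335
[[ 1  0  1  1  1  1  0  1  0  0  0  0]
 [ 1  1  0  1  0  1  0  0  1  0  0  0]
 [ 1  1  1 -1  1  1  0  1 -1  0  0  0]
 [ 1  1  0 -1  0  2  5 11  3  0  0  0]
 [ 1  1  0  0  0  8 28 35  7  0  1  0]
 [ 0  1  1  1 -1  1  8 14  2  0  0  0]
 [ 1  0  0  1  1  0  3  2  0  0  1  1]
 [ 1  0  1  1  0  0  3  1  2  2  1  1]
 [ 1 -1  0  1  1  2  0  0  1  2  2  0]
 [ 0  2  1  3  2  1  1  1  1  3  2  0]
 [ 2  1  0  2  2  1  0  0  2  3  0  1]
 [ 1  1  0  0  2  1  0  3  2  0  3  1]]
time_s 21.275
eef_pos [0.5388 0.099  0.0844]
tool_rot [[ 0.1129 -0.9936 -0.0015]
 [-0.9936 -0.1129 -0.0048]
 [ 0.0046  0.002  -1.    ]]
wrist_force [  1.8957 -11.7374  -0.8844]
width 0.10527891618235831
gripper_force 97.87638545036316
```

play_rows(plan=[[[0,0,-0.0005],[0,-0.005,0]],[[0,0,0],[0,0,0]],[[0,0,0],[0,0,0]],[[0,0,0],[0,0,0]],[[0,0,0],[0,0,0]],[[0,0,0],[0,0,0]]])

```text
time_s: 22.02
eef_pos: [0.5387, 0.0991, 0.0848]
tool_rot: [[0.113, -0.994, -0.002], [-0.994, -0.113, 0.0], [-0.0, 0.002, -1.0]]
wrist_force: [2.1, -10.8, -1.5]
width: 0.105
gripper_force: 97.9
```

```bash
python3 m.py; python3 -c "
from h import *
F=[]
for i in range(6): manip.capture('top');F.append(manip.read_state()['wrist_force'])
print(np.mean(F,0),np.std(F,0),manip.read_state()['moment'])"
```

```text
sum R-B 325.00000000000017
[[ 1  0  1  1  1  2  0  0  0  0 -1  0]
 [ 1  1  1  1 -1  1  0  1  0  0  0  0]
 [ 0  1  0 -1  1  1  0  1  0  0 -1 -1]
 [ 0  2  0 -1  1  2  4 10  3  1  0  0]
 [ 0  1  0  0  1  8 28 35  8  0  0  0]
 [ 0  1  0  1  0  1  9 13  2 -1  0  1]
 [ 1  1  1  1  1  0  3  3  0  0  0  2]
 [ 1  0  1  1  1 -1  2  1  2  1  1  1]
 [ 1  0  0  1  1  2  0  0  0  3  1  0]
 [-1  2  2  2  2  1  1  1  1  3  2  0]
 [ 2  1  1  1  3  1  0  1  2  2  0  1]
 [ 0  1  0  1  3  1  1  3  1  0  2  1]]
time_s 22.175
eef_pos [0.5387 0.0991 0.0848]
tool_rot [[ 0.113  -0.9936 -0.0022]
 [-0.9936 -0.113   0.0002]
 [-0.0005  0.0021 -1.    ]]
wrist_force [  1.844  -11.1312  -0.6613]
width 0.10161844472921615
gripper_force 97.86171913146973
[  1.5918 -11.5797  -0.8995] [0.2468 0.5535 0.4098] [-3.9938 -0.5608 -0.0961]
```

```bash
cat >m2.py <<'E'
from h import *
import sys
o=cv2.cvtColor(cv2.imread("pics/scene0.png"),cv2.COLOR_BGR2RGB).astype(float)
F=[];A=[]
for _ in range(12):A.append(manip.capture("scene").astype(float));F.append(manip.read_state()["wrist_force"])
a=np.mean(A,0);np.save(sys.argv[1],a)
d=(a-o)[224:231,259:267];y=d[:,:,0]-d[:,:,2];print(np.round(y.sum(0),1),y.sum(),np.mean(F,0))
w=o[222:235,256:270];print(np.round((w[:,:,0]-w[:,:,2])).astype(int));w=a[222:235,256:270];print(np.round((w[:,:,0]-w[:,:,2])).astype(int))
st()
E
python3 m2.py A1.npy
```

```text
[ 1.2  3.  13.8 41.3 61.  13.1 -1.2 -0.9] 131.33333333333343 [  1.8018 -11.2302  -0.6663]
[[36 35 35 36 34 35 35 35 36 36 33 29 19 10]
 [35 36 35 34 35 35 35 35 35 33 27 18  9  4]
 [34 35 34 35 36 35 35 34 30 20 12  8  5  4]
 [34 35 34 35 34 33 32 24 15  8  6  4  4  4]
 [34 34 35 35 36 33 30 17  6  4  4  3  3  3]
 [34 34 34 36 35 34 30 21 16  6  4  3  3  3]
 [34 34 35 36 34 34 37 54 71 26  4  3  4 11]
 [35 35 36 36 35 35 37 47 57 23  4  6 23 44]
 [35 35 35 34 36 40 51 61 64 41 17 35 62 63]
 [34 35 35 36 40 54 68 74 75 69 65 66 59 30]
 [34 36 39 50 61 71 75 77 76 77 76 65 32 13]
 [36 42 54 70 75 75 78 78 77 75 73 60 29  7]
 [50 60 70 75 76 77 77 77 75 72 70 50 19  7]]
[[36 35 36 36 35 35 36 36 36 36 35 30 20 11]
 [35 36 36 35 35 35 36 36 36 33 28 18  8  5]
 [35 35 35 35 36 36 35 34 30 20 12  8  5  4]
 [35 35 35 36 36 34 32 24 15  8  5  4  4  4]
 [35 35 35 36 36 34 30 18  6  4  4  3  3  3]
 [35 34 34 35 36 34 30 22 15  5  3  3  2  3]
 [35 35 36 36 35 36 41 65 75 26  4  3  4 12]
 [35 36 36 36 36 42 65 82 64 23  4  7 22 45]
 [35 36 35 35 36 41 59 74 67 41 17 35 63 63]
 [36 35 36 37 41 54 71 76 75 70 65 68 61 31]
 [35 36 40 50 61 71 77 78 78 78 76 66 33 10]
 [37 41 54 70 76 77 78 79 78 77 74 60 29  7]
 [50 62 72 78 78 78 79 78 76 75 72 50 21  6]]
time_s 23.075
eef_pos [0.5387 0.0991 0.0848]
tool_rot [[ 0.113  -0.9936 -0.0022]
 [-0.9936 -0.113   0.0002]
 [-0.0005  0.0021 -1.    ]]
wrist_force [  2.0025 -11.229   -1.0098]
width 0.10230539234097501
gripper_force 97.86157965660095
```

play_rows(plan=[[[-0.001,0,0],[0,-0.001,0]],[[-0.0005,0,0],[0,0,0]],[[0,0,0],[0,0,0]],[[0,0,0],[0,0,0]],[[0,0,0],[0,0,0]]])

```text
time_s: 23.7
eef_pos: [0.5385, 0.1002, 0.0848]
tool_rot: [[0.113, -0.994, -0.002], [-0.994, -0.113, 0.001], [-0.001, 0.002, -1.0]]
wrist_force: [1.6, -12.8, -1.1]
width: 0.103
gripper_force: 97.9
```

```bash
python3 m2.py A2.npy
```

```text
[ 0.9  4.2 21.8 53.9 63.8 12.5 -1.3 -0.8] 155.0 [  1.8111 -12.6673  -0.7519]
[[36 35 35 36 34 35 35 35 36 36 33 29 19 10]
 [35 36 35 34 35 35 35 35 35 33 27 18  9  4]
 [34 35 34 35 36 35 35 34 30 20 12  8  5  4]
 [34 35 34 35 34 33 32 24 15  8  6  4  4  4]
 [34 34 35 35 36 33 30 17  6  4  4  3  3  3]
 [34 34 34 36 35 34 30 21 16  6  4  3  3  3]
 [34 34 35 36 34 34 37 54 71 26  4  3  4 11]
 [35 35 36 36 35 35 37 47 57 23  4  6 23 44]
 [35 35 35 34 36 40 51 61 64 41 17 35 62 63]
 [34 35 35 36 40 54 68 74 75 69 65 66 59 30]
 [34 36 39 50 61 71 75 77 76 77 76 65 32 13]
 [36 42 54 70 75 75 78 78 77 75 73 60 29  7]
 [50 60 70 75 76 77 77 77 75 72 70 50 19  7]]
[[36 36 36 36 35 35 36 36 37 36 35 30 20 11]
 [36 35 35 36 35 35 36 36 35 33 28 18  8  5]
 [36 34 34 36 36 36 36 35 30 20 11  7  5  5]
 [35 34 35 36 35 35 32 24 15  8  5  5  4  4]
 [35 36 35 35 36 34 29 17  7  4  4  3  3  3]
 [35 35 35 35 36 34 30 22 15  5  4  3  2  3]
 [35 36 36 36 35 36 42 65 74 26  4  2  4 11]
 [36 36 36 36 36 46 69 83 64 23  4  7 22 46]
 [36 35 35 35 37 45 67 75 67 40 18 35 62 63]
 [36 35 35 37 42 56 73 76 75 70 65 68 61 32]
 [35 36 40 51 61 71 77 78 78 78 77 66 33 10]
 [37 42 54 70 76 77 78 78 78 78 75 61 28  7]
 [50 62 71 77 78 78 78 78 76 74 72 50 21  6]]
time_s 24.3
eef_pos [0.5385 0.1002 0.0849]
tool_rot [[ 0.1129 -0.9936 -0.0023]
 [-0.9936 -0.1129  0.0007]
 [-0.0009  0.0023 -1.    ]]
wrist_force [  1.2652 -13.2838  -0.5115]
width 0.10256477140563794
gripper_force 97.86274909973145
```

play_rows(plan=[[[0.001,0,0],[0,0,0]],[[0,0,0],[0,0,0]],[[0,0,0],[0,0,0]],[[0,0,0],[0,0,0]]])

```text
time_s: 24.8
eef_pos: [0.5386, 0.1001, 0.0848]
tool_rot: [[0.113, -0.994, -0.002], [-0.994, -0.113, 0.002], [-0.002, 0.002, -1.0]]
wrist_force: [2.3, -8.7, -0.9]
width: 0.102
gripper_force: 97.9
```

```bash
python3 m2.py A3.npy | grep -v '^ *\[\[\? *[0-9][0-9] [0-9]'; python3 -c "
import numpy as np
from h import *
print(manip.read_state()['moment'],manip.read_state()['joints'])"
```

```text
[ 1.2  3.4 22.5 53.3 63.8 12.4 -1.4 -1.4] 153.83333333333326 [ 1.1297 -9.4492 -0.8782]
time_s 25.4
eef_pos [0.5386 0.1001 0.0848]
tool_rot [[ 0.113  -0.9936 -0.0022]
 [-0.9936 -0.113   0.0021]
 [-0.0023  0.0019 -1.    ]]
wrist_force [ 1.3617 -9.3499 -0.9835]
width 0.10373673311381297
gripper_force 97.85192728042603
[-3.3141 -0.4485 -0.0212] [ 0.4676  0.36   -0.1833 -0.0033 -1.0285 -0.3526]
```

play_rows(plan=[[[-0.001,0,0],[0,0,0]],[[-0.0005,0,0],[0,0,0]],[[-0.0005,0,0],[0,0,0]],[[-0.0004,0,0],[0,0,0]],[[0,0,0],[0,0,0]],[[0,0,0],[0,0,0]],[[0.0007,0,0],[0,0,0]],[[0,0,0],[0,0,0]],[[0,0,0],[0,0,0]],[[0,0,0],[0,0,0]],[[0,0,0],[0,0,0]]])

```text
time_s: 26.78
eef_pos: [0.5384, 0.1011, 0.0848]
tool_rot: [[0.113, -0.994, -0.002], [-0.994, -0.113, 0.001], [-0.001, 0.002, -1.0]]
wrist_force: [1.2, -11.8, -1.9]
width: 0.099
gripper_force: 97.9
```

```bash
python3 m2.py A4.npy | grep -v '^ *\[\[\? *[0-9][0-9] [0-9]'
```

```text
[ 1.   3.7 22.  55.3 63.4 12.2 -1.2 -1.5] 155.00000000000006 [  1.3503 -11.8823  -0.8014]
time_s 27.375
eef_pos [0.5384 0.1011 0.0848]
tool_rot [[ 0.113  -0.9936 -0.0025]
 [-0.9936 -0.113   0.0009]
 [-0.0012  0.0024 -1.    ]]
wrist_force [  1.4312 -12.3591  -0.4424]
width 0.10236046832120704
gripper_force 97.86229491233826
```

```bash
python3 - <<'E'
from h import *
snap("w4");b=cv2.imread("pics/w3.png");n=cv2.imread("pics/w4.png");w2=cv2.imread("pics/w2.png")
t=b[160:235,296:350]
for im in(b,w2,n):
    r=cv2.matchTemplate(im[130:270,280:366],t,cv2.TM_CCOEFF_NORMED);_,v,_,l=cv2.minMaxLoc(r);print(v,l[0]+280,l[1]+130)
for im in(b,w2,n):print(cv2.cvtColor(im,cv2.COLOR_BGR2GRAY)[155:240:2,323])
c=load("w4");s=manip.read_state()
for d in(.054,.056,.058):print(d,proj(c,s["eef_pos"]+d*s["tool_rot"][:,0]))
cv2.imwrite("pics/w34.png",np.hstack([cv2.resize(b[140:290,270:376],None,fx=3.7,fy=3.7),cv2.resize(n[140:290,270:376],None,fx=3.7,fy=3.7)]))
E
```

```text
1.0 296 160
0.964041531085968 296 160
0.4196808636188507 297 160
[ 88  89  87  88  89  85  63  62  92 108 108 109 112 123 136 142 139 138
 136 134 133 132 132 132 132 124 119 121 110 111 131 145 143 140 136 136
 140 139 139 139 138 138 138]
[ 80  80  81  83  83  80  65  65  97 112 113 115 116 129 140 149 146 143
 141 139 139 138 139 139 138 129 125 125 116 118 136 150 148 145 142 141
 145 145 145 145 144 145 144]
[144 142 140 143 144 118  60  64  91  99 101 102 104 117 127 128 128 125
 126 124 123 123 123 122 119 111 111 106  99 104 123 134 130 127 122 124
 125 127 126 126 126 126 126]
0.054 [323.2701 169.1113]
0.056 [323.2734 164.5655]
0.058 [323.2767 159.9735]
```

```bash
python3 - <<'E'
from h import *
P=lambda n:cv2.cvtColor(cv2.imread(f"pics/{n}.png"),cv2.COLOR_BGR2GRAY)[:,319:328].mean(1)
g=lambda p,s:np.gradient(np.interp(np.arange(175,235)+s,np.arange(400),p))
r=g(P("w3"),0)
for n in("w2","w4"):
    q=P(n);S=np.arange(-6,6.05,.1);C=[np.corrcoef(r,g(q,s))[0,1] for s in S];i=np.argmax(C);print(n,S[i],C[i])
E
python3 m2.py A5.npy | grep -v '^ *\[\[\? *[0-9][0-9] [0-9]'
```

```text
w2 -2.1316282072803006e-14 0.9964162602522576
w4 -0.6000000000000192 0.99153802726037
[ 1.2  3.2 22.2 55.3 64.2 12.2 -0.2 -1.2] 157.08333333333337 [  1.7524 -11.7958  -0.5427]
time_s 28.025
eef_pos [0.5384 0.1011 0.0848]
tool_rot [[ 0.113  -0.9936 -0.0025]
 [-0.9936 -0.113   0.0009]
 [-0.0012  0.0024 -1.    ]]
wrist_force [  1.5649 -12.2065  -1.2018]
width 0.10231514966930674
gripper_force 97.86130428314209
```

play_rows(plan=[[[-0.0007,0,0],[0,0,0]],[[-0.0006,0,0],[0,-0.001,0]],[[-0.0006,0,0],[0,0,0]],[[-0.0005,0,0],[0,0,0]],[[0,0,0],[0,0,0]],[[0,0,0],[0,0,0]],[[0,0,0],[0,0,0]],[[0,0,0],[0,0,0]]])

```text
time_s: 29.02
eef_pos: [0.5381, 0.1025, 0.0848]
tool_rot: [[0.113, -0.994, -0.003], [-0.994, -0.113, 0.0], [-0.001, 0.003, -1.0]]
wrist_force: [2.4, -15.1, -0.9]
width: 0.11
gripper_force: 97.9
```

```bash
python3 m2.py A6.npy | grep -v '^ *\[\[\? *[0-9][0-9] [0-9]'
```

```text
[ 2.7 10.4 37.9 62.6 64.4 11.6 -0.4 -1.1] 188.08333333333343 [  2.283  -15.0343  -0.7018]
time_s 29.625
eef_pos [0.5381 0.1025 0.0848]
tool_rot [[ 0.1128 -0.9936 -0.003 ]
 [-0.9936 -0.1128  0.0003]
 [-0.0006  0.0029 -1.    ]]
wrist_force [  1.8865 -14.6813  -0.3823]
width 0.10212500838390196
gripper_force 97.8752052783966
```

```bash
python3 -c "
from station import manip
print(manip.finish_job())"
```

```text
the job is handed in; nothing more can be done
None
```

I handed the job in with the long rail through the ring and into the cup, still gripped and pushing. I estimate the sprung seat is pressed in about 9–10 mm, or roughly 9–10 N of spring force. The wrist read about 15 N; I put the difference down to friction, since backing off slightly cut the force without moving the seat. No pass/fail result came back.

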